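# Hold a drawer pull flush on the tilted drilling table

## Task

Fold both flaps of the small carton well back to the outside, lift the beech drawer pull out by its rib, and press the flat back of the pull flush against the sloping top of the small tilting drilling table, in the middle of that top and with the rib running straight up the slope. Finish while still gripping the pull and pushing it lightly but steadily against the slope, as for drilling: do not let go. Do not change the table's tilt, and leave the other things on the bench where they are.

Things in the scene. Friction and masses are not known exactly. Their poses are not given: they have to be found in the camera images.
- carton_top (a point): middle of the open mouth of a fixed cardboard carton, 158 (its x) x 138 (its y) x 55 mm high, walls and floor 4 mm; the point lies 55 mm above the bench, level with the rim. z up. The carton may stand on the left or on the right of the bench. Two short end flaps on its +-x sides already hang down outside
- flap_left (a joint): angle (rad) of the flap hinged on the carton's +y rim; 0 = lying flat over the mouth, 1.57 = standing upright, 3.2 = fully folded out (stop). Starts ajar at 0.6 to 1.0. The crease is slightly stiff (0.02 N m), so the flap stays where it is left. The hinge line runs along the carton's x, 67 mm in +y from carton_top, at the same height. The flap is 152 mm long, 55 mm from hinge to free edge, 3 mm thick
- flap_right (a joint): the same for the flap on the carton's -y rim (hinge line 67 mm in -y from carton_top); also 0 = flat over the mouth, growing as it folds outwards
- pull_center (a point): centre, half-way up, of the loose beech drawer pull lying flat on its back in the carton (about 0.13 to 0.25 kg). A flat back plate 90 (its x) x 60 (its y) x 10 mm and, standing on its middle, a rib 56 (x) x 16 (y) x 32 mm high; 42 mm high in all. The point is 21 mm above the flat back; z points from the back to the rib's top, x along the rib. Grip the rib across its 16 mm. It can pivot a little between the fingers about their closing line
- face (a point): middle of the flat top of the tilting drilling table, an aluminium plate 140 (x) x 120 (y) x 12 mm on a fixed grey foot, 75 mm above the bench. Its z is the outward normal, its x points up the slope (away from the robot), its y lies level along the tilt axis, which passes through this point
- tilt (a joint): tilt of that table (rad): 0 = level, positive = its far edge raised so that the top faces the robot; set between 0.2 and 0.55 at the start. Clamped by friction (slips only above about 4 N m)
- face_top_edge (a point): middle of the upper edge of the tilting top, 70 mm up the slope from its middle
- sanding_block: bystander: cork sanding block 60 x 90 x 28 mm, origin at the centre of its underside
- screw_jar: bystander: low jar, 54 mm across, 62 mm high, origin under its centre
- glue: bystander: glue bottle, 54 mm across, 140 mm high, origin under its centre
- offcut_a: bystander: wood offcut 45 x 120 x 30 mm, origin at the centre of its underside
- try_square: bystander: try square, wooden stock 24 x 90 x 16 mm with a 120 mm steel blade along +x, origin under the stock
- mallet: bystander: hammer 260 mm long lying along its x
- tape: bystander: tape measure 66 x 34 x 62 mm, origin at the centre of its underside
Not all that is in view belongs to the job. Of the things that look like the part that bears face, the middle-sized one is meant.

How it is judged:
On the way, in this order (a step that is already met when the one before it is completed fails the run):
1. both long flaps of the carton are folded back outwards, well past upright (over 2.2 rad) (value of joint each of flap_left, flap_right above 2.2 rad), for 0.2 s.
2. the pull is lifted clear out of the carton in the fingers (height (world z) of pull_center above 0.085 m and contact force between the fingers and pull above 1 N), for 0.2 s.
At the end, for the whole second after the job is handed in: Back of the pull on the tilted top (within 0.06 rad and 3 mm), centre within 20 mm of the middle both ways, rib within 0.15 rad of the slope direction; rib still between the fingers (over 2 N), pressed on the table with over 3 N, at rest; both long flaps still past 1.9 rad (angle between the z axis of pull_center and the z axis of face, either way round below 0.06 rad and angle between the x axis of pull_center and the x axis of face, either way round below 0.15 rad and z of pull_center in the frame of face between 0.018 and 0.024 m and x of pull_center in the frame of face between -0.02 and 0.02 m and y of pull_center in the frame of face between -0.02 and 0.02 m and contact force between pull and tilt above 3 N and contact force between the fingers and pull above 2 N and z of the grasp point in the frame of pull_center below 0.03 m and linear speed of pull below 0.02 m/s and value of joint each of flap_left, flap_right above 1.9 rad); the arm keeps its last pose, push and grip.
It fails at once if the tilt of the drilling table is changed (upper edge moved over 8 mm) (distance of face_top_edge from where it was at the start of the episode above 0.008 m).
It fails at once if a bystander is pushed more than 40 mm (distance of any of sanding_block, screw_jar, glue, offcut_a, try_square, mallet, tape from where it was at the start of the episode above 0.04 m).
It also fails if it takes over 59 s, if anything falls off the work surface, if the arm or the gripper's body presses on something with over 40 N, if the wrist force passes 120 N, or if a joint passes its speed limit or range.

## Robot

A 6-joint arm with a two-finger parallel gripper is mounted at the origin on the work surface. World frame = base frame: x ahead of the robot, y to its left, z up, the work surface at z = 0. Lengths are in m, angles in rad, forces in N, time in s.
With the tool pointing down it reaches from about 0.375 to 0.9 m from the base axis. Payload 3.1 kg.
Tool frame: the origin (TCP) lies at the very end of the fingers, on their centre line; the grasp point (between the pads) lies 19 mm behind it; x points along the fingers, y is the direction in which the jaws open and shut, and the axes are right-handed (so a half turn about x gives the same grasp; the last joint's range is limited). The gripper opens to 85 mm and grips with 20 to 120 N. Pads are 22 mm wide; open, the fingers measure 114 mm over their backs; the gripper's body (76 mm by 85 mm) begins 54 mm behind the grasp point. The pads swing forward as they close: fully open they stand 13 mm farther back than shut.
Start: joints at [-1.349, 0.527, 1.433, -0, 1.181, -0.178], TCP at [0.244, -0.575, 0.231] pointing down, gripper open.
Joint ranges: [-3.08, 3.08], [-0.75, 2.2], [0.22, 2.44], [-1.43, 4.57], [0, 2.65], [-2.85, 2.85]. Speed limits (rad/s): [2.79, 2.79, 3.14, 3.14, 3.14, 3.14].

## Interface

Orientations are given as a unit quaternion [x, y, z, w].
In Python, from station import manip gives the robot as it stands.
- The arm moves only by the shell command python3 -m jog 'ROWS' [FORCE]. ROWS is a JSON object of lists of equal length, an entry for each row: "linear": the shift along the tool's x, y, z in cm, a list of three; "twist": the turn about the tool's x in rad; "claw": the opening, from -1 (shut) to 1 (fully open). A call has 1 to 20 rows; each row is the pose to reach, as a shift and turn from the pose commanded when the call began, along the tool's axes at that moment; what a row does not reach only later rows make up. A row lasts 1/12 s, in which the tool goes at most 41.7 mm and 7.16 degrees, less where a joint would pass 70% of its speed; a pose out of reach is approached as far as the arm can. A call with a gripper value outside its range is refused whole. The fingers move at their own pace and stop on an object; FORCE is the grip in N (left out, the last holds). Time passes only in rows, so rows that repeat a pose let the fingers close. It gives the time, the measured TCP pose, the force and the opening at its end, in the units of the state.
- manip.sense(): the state, without advancing time (a new reading comes with each control period).
- manip.snapshot(name): name is "side" or "top" or "wrist"; returns a dict with "pixels" (384x512x3 uint8, red, green, blue), "camera_matrix" (3x3 intrinsics, pixels), "R" (3x3) and "t" (3): a world point X has camera coordinates R X + t. Camera axes: x right, y down, z forward; pixel columns grow to the right and rows downward; lengths in m; the calibration is good to about 2 mm. A picture is of the moment at which its call begins. There is no depth.
- manip.sign_off(): hands the job in, once; it reports no verdict.
The state is a dict: "t": time; "q": joint angles; "qd": joint speeds; "tau": joint torques, N m; "tcp_pos": TCP position; "tool_rot": TCP orientation; "force": force on the tool from outside, world axes, zero at the start; "ft_torque": the same for the moment, N m; "finger_gap": opening from 0.0 (shut) to 1.0 (fully open).
Only numpy, scipy, OpenCV 4.12 (cv2) and the standard library are available. Lean on these libraries where they do the work, as an engineer would, in place of code of your own. Each camera call takes 0.05 s, during which the arm holds its last target.

## Working session

There is one attempt and no reset: what is moved stays moved. The work goes in short steps, Python scripts to look and compute and a shell command to move; the robot and the scene stay as the last step left them, time stands still between calls to the robot, and variables do not carry over. Pictures are saved under pics/ and viewed, and the job is handed in when it is done.

```bash
mkdir -p pics; ls; python3 - <<'E'
from station import manip
import cv2,json,numpy as np
s=manip.sense(); print({k:np.round(v,3).tolist() for k,v in s.items()})
for n in ["side","top","wrist"]:
    d=manip.snapshot(n); cv2.imwrite(f"pics/{n}0.png",np.array(d["pixels"])[:,:,::-1])
    print(n,np.round(d["camera_matrix"],1).tolist(),np.round(d["R"],3).tolist(),np.round(d["t"],3).tolist())
    np.savez(f"{n}0.npz",**d)
E
```

```text
pics
{'t': 0.0, 'q': [-1.348, 0.528, 1.434, 0.0, 1.181, -0.178], 'qd': [0.0, -0.001, 0.001, 0.001, -0.001, -0.0], 'tau': [-0.0, -44.235, -17.803, -0.0, 0.008, -0.0], 'tcp_pos': [0.244, -0.575, 0.23], 'tool_rot': [-0.693, -0.142, 0.693, -0.14], 'force': [-0.322, -0.231, -0.121], 'ft_torque': [-0.043, -0.027, -0.027], 'finger_gap': 0.999}
side [[355.6, 0.0, 253.7], [0.0, 355.6, 191.7], [0.0, 0.0, 1.0]] [[-0.849, -0.528, 0.002], [-0.367, 0.587, -0.721], [0.38, -0.613, -0.693]] [0.434, 0.236, 1.045]
top [[438.0, 0.0, 248.6], [0.0, 438.0, 194.1], [0.0, 0.0, 1.0]] [[0.018, -1.0, 0.009], [-0.994, -0.019, -0.109], [0.109, -0.007, -0.994]] [-0.038, 0.525, 1.585]
wrist [[306.2, 0.0, 259.1], [0.0, 306.2, 190.7], [0.0, 0.0, 1.0]] [[0.391, -0.92, -0.002], [-0.873, -0.372, 0.315], [-0.291, -0.122, -0.949]] [-0.624, -0.043, 0.381]
```

View pics/side0.png

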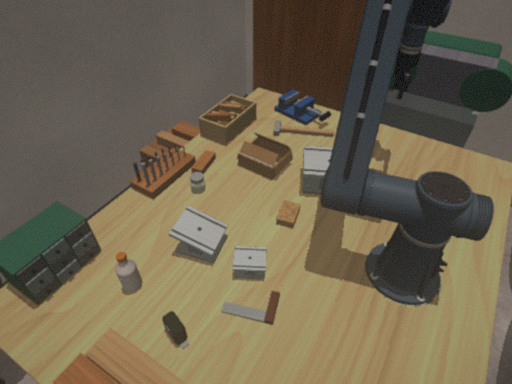

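View pics/top0.png

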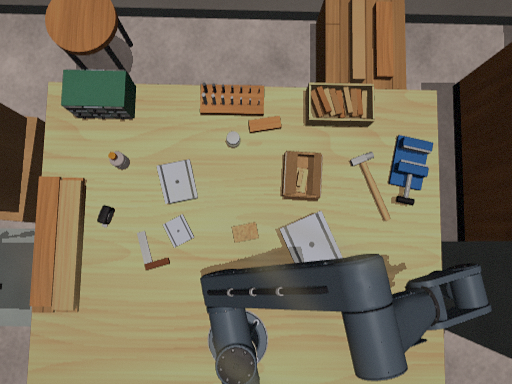

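View pics/wrist0.png

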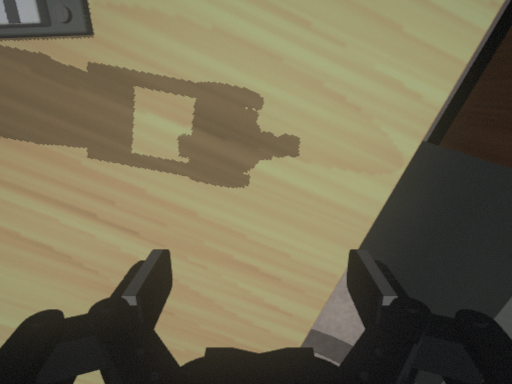

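```bash
python3 - <<'E'
import cv2
a=cv2.imread("pics/top0.png")
c=cv2.resize(a[130:220,260:360],None,fx=6,fy=6,interpolation=cv2.INTER_CUBIC);cv2.imwrite("pics/c1.png",c)
c=cv2.resize(a[140:260,140:240],None,fx=5,fy=5,interpolation=cv2.INTER_CUBIC);cv2.imwrite("pics/c2.png",c)
a=cv2.imread("pics/side0.png")
c=cv2.resize(a[100:300,150:350],None,fx=3,fy=3,interpolation=cv2.INTER_CUBIC);cv2.imwrite("pics/c3.png",c)
E
cat > h.py <<'E'
import numpy as np
def cam(n):
    d=np.load(n); return d["camera_matrix"],d["R"],d["t"]
def ray(n,px):
    K,R,t=cam(n); v=R.T@np.linalg.inv(K)@np.array([px[0],px[1],1.]); return -R.T@t, v/np.linalg.norm(v)
def onz(n,px,z):
    o,v=ray(n,px); return o+v*(z-o[2])/v[2]
def proj(n,X):
    K,R,t=cam(n); p=K@(R@np.array(X,float)+t); return p[:2]/p[2]
def tri(obs):
    A=np.zeros((3,3));b=np.zeros(3)
    for n,px in obs:
        o,v=ray(n,px);M=np.eye(3)-np.outer(v,v);A+=M;b+=M@o
    X=np.linalg.solve(A,b); return X,[np.round(proj(n,X)-np.array(px),1) for n,px in obs]
E
```

```text
(no output)
```

View pics/c1.png

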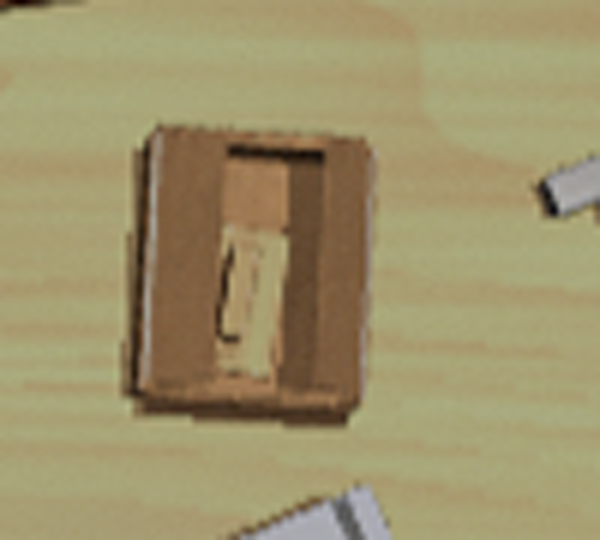

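View pics/c2.png

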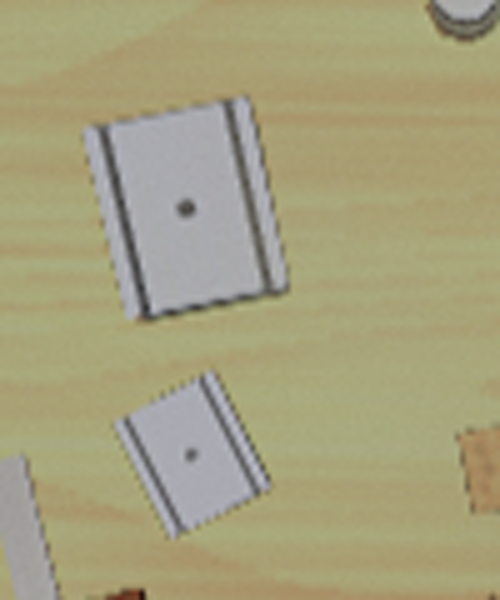

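View pics/c3.png

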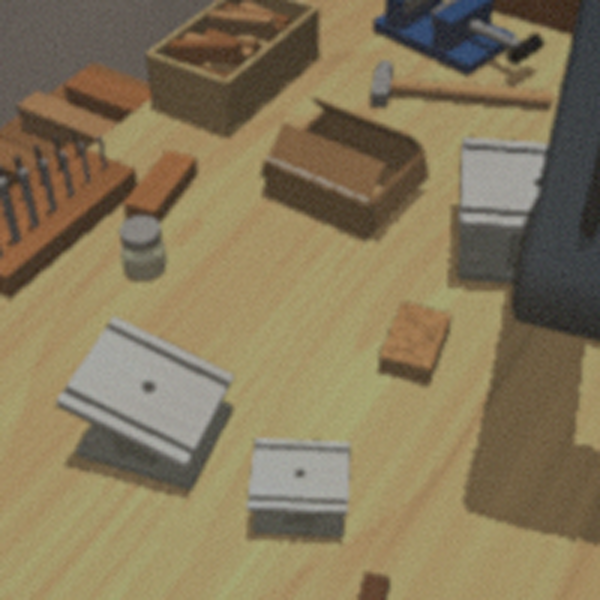

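```bash
python3 - <<'E'
from h import *
T=lambda p,s,o:(p[0]/s+o[0]-0.4,p[1]/s+o[1]-0.4)
t2=lambda x,y:("top0.npz",T((x,y),5,(140,140))); t1=lambda x,y:("top0.npz",T((x,y),6,(260,130))); s3=lambda x,y:("side0.npz",T((x,y),3,(150,100)))
P={}
for k,a,b in [("hole",t2(186,208),s3(148,386)),("FL",t2(88,130),s3(60,402)),("FR",t2(246,97),s3(113,320)),("NR",t2(288,290),s3(230,380)),("NL",t2(135,320),s3(187,462))]:
    X,r=tri([a,b]); P[k]=X; print(k,np.round(X,4),r)
for a,b in [("FL","FR"),("FR","NR"),("NR","NL"),("NL","FL")]: print(a,b,np.linalg.norm(P[a]-P[b]))
x=(P["FL"]+P["FR"]-P["NL"]-P["NR"]);print("yaw",np.arctan2(x[1],x[0]),"tilt",np.arctan2(x[2],np.hypot(*x[:2])))
print("small hole z",tri([t2(191,456),s3(300,473)]))
print("carton rim")
for k,p in [("NW",(157,128)),("FLr",(372,140)),("BR",(360,408)),("BL",(143,388))]:
    print(k,np.round(onz(*t1(*p),0.055),4))
E
```

```text
hole [0.5614 0.2295 0.0767] [array([0.1, 0.1]), array([-0.1, -0. ])]
FL [0.6138 0.2988 0.0895] [array([0.2, 0.3]), array([-0.4, -0. ])]
FR [0.6397 0.187  0.091 ] [array([0.2, 0.2]), array([-0.3, -0. ])]
NR [0.5092 0.1593 0.0481] [array([-0.3, -0.6]), array([0.8, 0.1])]
NL [0.4841 0.2685 0.0509] [array([-0.2, -0.4]), array([0.5, 0.1])]
FL FR 0.11470469691897357
FR NR 0.1401755375807316
NR NL 0.11205839964431694
NL FL 0.13866272218699974
yaw 0.21929114407773562 tilt 0.29712970325080473
small hole z (array([0.3854574 , 0.22343483, 0.05276297]), [array([-0., -0.]), array([0., 0.])])
carton rim
NW [ 0.6845 -0.1617  0.055 ]
FLr [ 0.6798 -0.2932  0.055 ]
BR [ 0.5149 -0.286   0.055 ]
BL [ 0.5245 -0.1547  0.055 ]
```

```bash
cat >> h.py <<'E'
from scipy.spatial.transform import Rotation as Ro
def go(s,pos,yaw=None):
    """deltas (cm, rad) from current pose to TCP pos with tool-y heading yaw (mod pi)"""
    M=Ro.from_quat(s["tool_rot"]).as_matrix()
    d=M.T@(np.array(pos)-s["tcp_pos"])*100
    ty=M[:,1]; cy=np.arctan2(ty[1],ty[0]); tw=None
    if yaw is not None:
        tw=-((yaw-cy+np.pi/2)%np.pi-np.pi/2)
    print("lin cm",np.round(d,2),"twist",None if tw is None else round(tw,3),"| cur tool-y yaw",round(cy,3),"tool x",np.round(M[:,0],3))
E
python3 - <<'E'
from h import *
from station import manip
s=manip.sense()
M=Ro.from_quat(s["tool_rot"]).as_matrix();print(np.round(M,3))
K,R,t=cam("wrist0.npz");c=-R.T@t;print("cam in tool",M.T@(c-s["tcp_pos"]),"fwd in tool",M.T@R[2])
go(s,[0.55,-0.22,0.27],np.pi/2-0.03)
E
```

```text
[[-0.     0.39  -0.921]
 [ 0.002 -0.921 -0.39 ]
 [-1.    -0.002 -0.   ]]
cam in tool [-0.14357758 -0.00028996 -0.07961747] fwd in tool [9.48996857e-01 6.89506927e-05 3.15285522e-01]
lin cm [ -3.9  -20.74 -42.05] twist 0.431 | cur tool-y yaw -1.17 tool x [-0.     0.002 -1.   ]
```

```bash
python3 -m jog '{"linear":[[-1.9,-18,-48.5],[-1.9,-18,-48.5],[-1.9,-18,-48.5],[-1.9,-18,-48.5],[-1.9,-18,-48.5],[-1.9,-18,-48.5],[-1.9,-18,-48.5],[-1.9,-18,-48.5],[-1.9,-18,-48.5],[-1.9,-18,-48.5],[-1.9,-18,-48.5],[-1.9,-18,-48.5],[-1.9,-18,-48.5],[-1.9,-18,-48.5],[-1.9,-18,-48.5],[-1.9,-18,-48.5]],"twist":[0.43,0.43,0.43,0.43,0.43,0.43,0.43,0.43,0.43,0.43,0.43,0.43,0.43,0.43,0.43,0.43],"claw":[-1,-1,-1,-1,-1,-1,-1,-1,-1,-1,-1,-1,-1,-1,-1,-1]}' 40
python3 - <<'E'
from h import *
from station import manip
import cv2
s=manip.sense();print(s["t"],s["tcp_pos"],s["q"],s["finger_gap"])
d=manip.snapshot("wrist");np.savez("wrist1.npz",**d);cv2.imwrite("pics/wrist1.png",np.array(d["pixels"])[:,:,::-1])
go(s,[0.6,-.22,.2],np.pi/2)
E
```

```text
t: 1.48
tcp_pos: [0.6194, -0.2208, 0.2498]
tool_rot: [-0.706, 0.01, 0.708, 0.01]
force: [0.2, -0.1, 0.4]
finger_gap: -0.0
1.4833 [ 0.61937294 -0.22080659  0.24976913] [-5.11715108e-01  5.55084770e-01  1.32362484e+00 -8.20628208e-04
  1.26431281e+00  1.08852040e+00] -0.0003176323413359646
lin cm [ 4.98 -0.02  1.93] twist -0.029 | cur tool-y yaw -1.6 tool x [-0.002  0.    -1.   ]
```

View pics/wrist1.png

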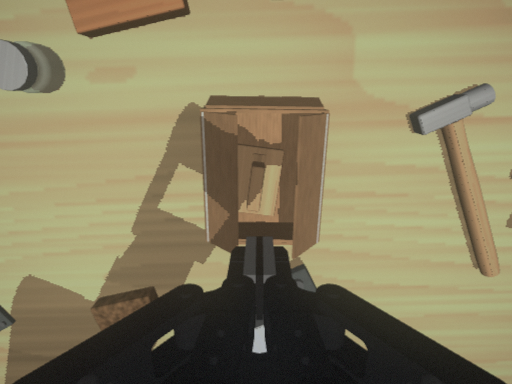

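```bash
python3 - <<'E'
from h import *
import cv2
a=cv2.imread("pics/wrist1.png")
cv2.imwrite("pics/c4.png",cv2.resize(a[85:260,185:345],None,fx=5,fy=5,interpolation=cv2.INTER_CUBIC)[:,:800])
for p in [(205,110),(328,110),(209,240),(320,245)]: print(p,np.round(onz("wrist1.npz",p,.055),4))
for px,sg in [((238,160),1),((298,160),-1)]:
    best=None
    hy={1:-.157,-1:-.291}[sg]
    for th in np.arange(.3,1.5,.01):
        z=.055+.055*np.sin(th); y=hy-sg*.055*np.cos(th)
        e=abs(onz("wrist1.npz",px,z)[1]-y)
        if best is None or e<best[0]:best=(e,th,y,z)
    print(best)
E
```

```text
(205, 110) [ 0.6789 -0.1651  0.055 ]
(328, 110) [ 0.6752 -0.2967  0.055 ]
(209, 240) [ 0.524 -0.157  0.055]
(320, 245) [ 0.5133 -0.2938  0.055 ]
(np.float64(0.00015923394324246498), np.float64(0.6700000000000004), np.float64(-0.2001101916234467), np.float64(0.0891542292870108))
(np.float64(0.00024472018575605325), np.float64(0.9600000000000006), np.float64(-0.2594564007660149), np.float64(0.10005553625655492))
```

View pics/c4.png

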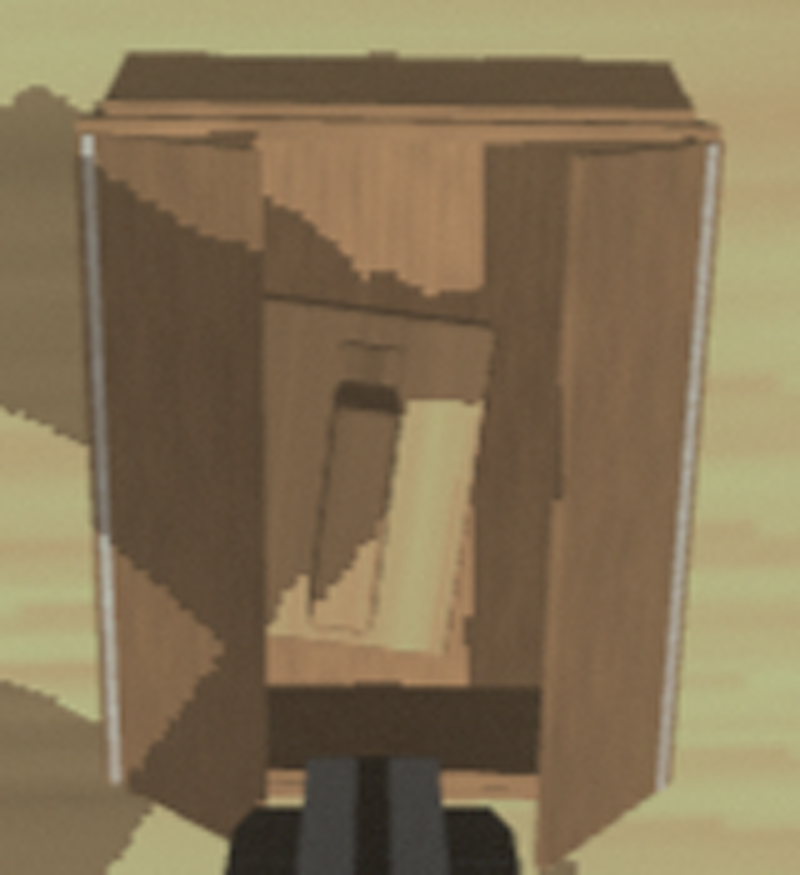

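```bash
python3 -m jog '{"linear":[[4,0.8,2.2],[8,0.8,2.2],[12,0.8,2.2],[15,0.8,2.2],[18.2,0.8,2.2],[18.2,0.8,2.2],[18.2,-1,2.2],[18.2,-2.5,2.2],[18.2,-4,2.2],[18.2,-5.5,2.2],[18.2,-7,2.2],[18.2,-8.3,2.2],[18.2,-9.4,2.2],[18.2,-9.4,2.2]],"twist":[0,0,0,0,0,0,0,0,0,0,0,0,0,0],"claw":[-1,-1,-1,-1,-1,-1,-1,-1,-1,-1,-1,-1,-1,-1]}' 40
python3 - <<'E'
from h import *
from station import manip
import cv2
d=manip.snapshot("side");cv2.imwrite("pics/side2.png",cv2.resize(np.array(d["pixels"])[80:240,200:360,::-1],None,fx=4,fy=4))
E
```

```text
t: 2.7
tcp_pos: [0.6005, -0.1227, 0.0686]
tool_rot: [-0.707, 0.009, 0.707, 0.01]
force: [-0.2, -0.0, -0.3]
finger_gap: -0.003
```

View pics/side2.png

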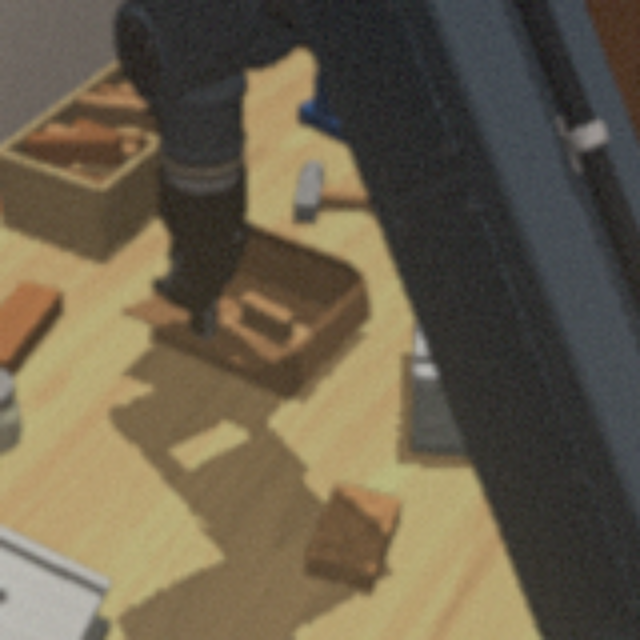

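```bash
python3 -m jog '{"linear":[[0,3,0],[0,6,0],[0,9,0],[0,11,0],[0,12.5,0],[0,14,0],[0,15.5,0],[0,17,0],[0,18.5,0],[0,20,0],[0,20.4,0],[0,20.4,0],[-4,19,0],[-8,17,-1],[-12,14,-2],[-16,11,-3],[-19,10,-3],[-19,10,-3],[-19,10,-3]],"twist":[0,0,0,0,0,0,0,0,0,0,0,0,0,0,0,0,0,0,0],"claw":[-1,-1,-1,-1,-1,-1,-1,-1,-1,-1,-1,-1,-1,-1,-1,-1,-0.5,-0.5,-0.5]}' 40
python3 - <<'E'
from h import *
from station import manip
import cv2
d=manip.snapshot("wrist");np.savez("wrist3.npz",**d);a=np.array(d["pixels"])[:,:,::-1];cv2.imwrite("pics/wrist3.png",a)
s=manip.sense();print(s["tcp_pos"],s["finger_gap"],s["t"])
E
```

```text
t: 4.33
tcp_pos: [0.6305, -0.2252, 0.2628]
tool_rot: [0.71, -0.01, -0.704, -0.008]
force: [0.5, 0.3, -0.1]
finger_gap: 0.25
[ 0.62876522 -0.22585334  0.25968178] 0.25125615734667134 4.3833
```

View pics/wrist3.png

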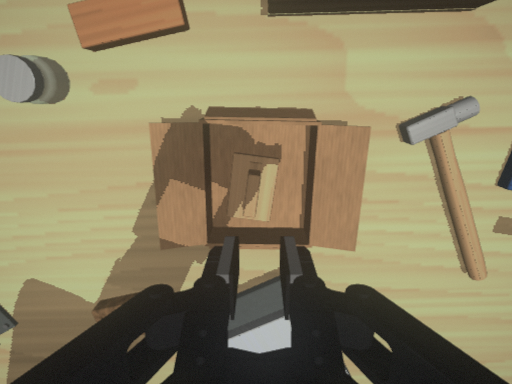

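```bash
python3 - <<'E'
import cv2
a=cv2.imread("pics/wrist3.png")
cv2.imwrite("pics/c5.png",cv2.resize(a[140:235,215:315],None,fx=7,fy=6.3,interpolation=cv2.INTER_CUBIC)[:600])
E
```

```text
(no output)
```

View pics/c5.png

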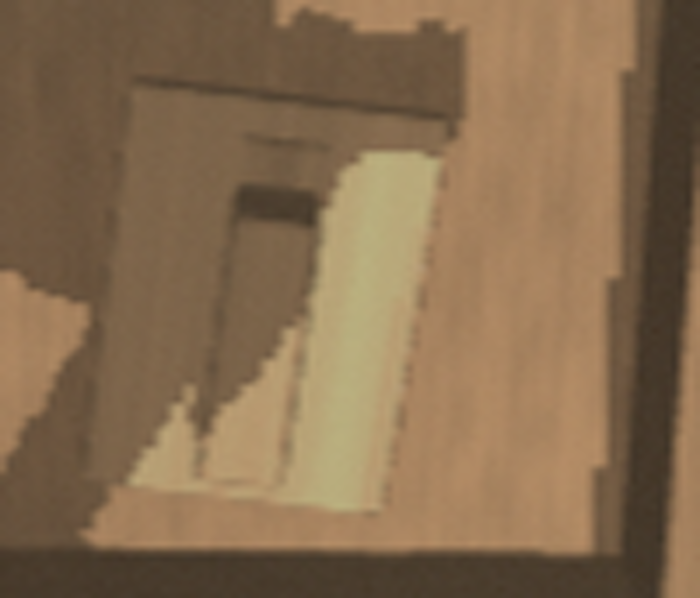

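```bash
python3 - <<'E'
from h import *
from station import manip
f=lambda p,z:onz("wrist3.npz",(p[0]/7+215-.43,p[1]/6.3+140-.42),z)
r=[f(p,.046) for p in [(236,218),(316,221),(281,486),(200,478)]]
b=[f(p,.014) for p in [(133,80),(453,120),(381,510),(93,480)]]
for q in (r,b):
    q=np.array(q);print(np.round(q,4).tolist());print("c",q.mean(0),[np.linalg.norm(q[i]-q[(i+1)%4]).round(4) for i in range(4)])
    x=q[0]+q[1]-q[2]-q[3];print("yaw",np.arctan2(x[1],x[0]), "from side edges y",np.arctan2((q[0]-q[1])[1],(q[0]-q[1])[0])-np.pi/2)
s=manip.sense();go(s,[0.6,-.2,.1],1.4)
E
```

```text
[[0.6136, -0.213, 0.046], [0.6127, -0.2269, 0.046], [0.5574, -0.2192, 0.046], [0.5596, -0.2045, 0.046]]
c [ 0.58582989 -0.21587221  0.046     ] [np.float64(0.0139), np.float64(0.0558), np.float64(0.0148), np.float64(0.0547)]
yaw -0.14652263689563758 from side edges y -0.06832939034432073
[[0.635, -0.1937, 0.014], [0.6251, -0.2529, 0.014], [0.5378, -0.2382, 0.014], [0.5464, -0.1813, 0.014]]
c [ 0.58606065 -0.21652168  0.014     ] [np.float64(0.06), np.float64(0.0886), np.float64(0.0575), np.float64(0.0894)]
yaw -0.15244124046059113 from side edges y -0.16491512528934438
lin cm [15.96 -2.54  2.99] twist 0.144 | cur tool-y yaw -1.598 tool x [ 0.003 -0.002 -1.   ]
```

```bash
python3 -m jog '{"linear":[[4,-0.4,2],[8,-0.9,4],[12,-0.9,4.4],[15,-0.9,4.4],[17,-0.9,4.4],[17,-0.9,4.4],[17,-0.9,4.4],[17,-0.9,4.4]],"twist":[0.12,0.12,0.12,0.12,0.12,0.12,0.12,0.12],"claw":[-0.2,-0.2,-0.2,-0.2,-0.2,-0.2,-0.2,-0.2]}' 40
python3 - <<'E'
from h import *
from station import manip
import cv2
s=manip.sense();print(s["tcp_pos"],s["finger_gap"],s["t"])
go(s,[.586,-.216,.021],1.42)
d=manip.snapshot("wrist");np.savez("wrist4.npz",**d);a=np.array(d["pixels"])[:,:,::-1];cv2.imwrite("pics/wrist4.png",a)
E
```

```text
t: 5.05
tcp_pos: [0.5843, -0.2172, 0.0881]
tool_rot: [-0.705, 0.053, 0.705, 0.053]
force: [0.5, -0.2, 0.3]
finger_gap: 0.402
[ 0.58429862 -0.21717501  0.0880768 ] 0.4019706008227031 5.05
lin cm [ 6.71 -0.14 -0.15] twist 0.001 | cur tool-y yaw -1.721 tool x [-0. -0. -1.]
```

View pics/wrist4.png

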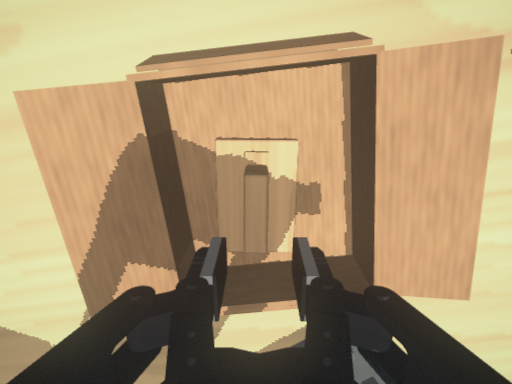

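```bash
python3 -m jog '{"linear":[[3,-0.1,-0.1],[5,-0.1,-0.1],[6.7,-0.1,-0.1],[6.7,-0.1,-0.1],[6.7,-0.1,-0.1],[6.7,-0.1,-0.1],[6.7,-0.1,-0.1],[6.7,-0.1,-0.1],[6.7,-0.1,-0.1],[6.7,-0.1,-0.1]],"twist":[0,0,0,0,0,0,0,0,0,0],"claw":[-0.2,-0.2,-0.2,-0.2,-0.6,-1,-1,-1,-1,-1]}' 35
```

```text
t: 5.93
tcp_pos: [0.5865, -0.2162, 0.023]
tool_rot: [0.706, -0.053, -0.704, -0.052]
force: [-0.8, 0.5, 6.4]
finger_gap: 0.179
```

```bash
python3 -m jog '{"linear":[[0,0,0],[0,0,0],[-0.4,0,0],[-0.4,0,0],[-0.4,0,0],[-0.4,0,0],[-0.4,0,0],[-0.4,0,0],[-0.4,0,0]],"twist":[0,0,0,0,0,0,0,0,0],"claw":[-0.4,-0.4,-0.4,-0.4,-1,-1,-1,-1,-1]}' 35
python3 - <<'E'
from h import *
from station import manip
s=manip.sense();print(s["tcp_pos"],s["force"],s["finger_gap"])
E
```

```text
t: 6.68
tcp_pos: [0.5857, -0.2158, 0.0256]
tool_rot: [0.705, -0.053, -0.705, -0.053]
force: [-0.0, -0.4, 3.0]
finger_gap: 0.181
[ 0.58568194 -0.21575836  0.02557546] [-0.00640791 -0.44670361  3.02686937] 0.18073011993577537
```

```bash
python3 -m jog '{"linear":[[-1,0,0],[-2.5,0,0],[-5,0,0],[-8,0,0],[-11,0,0],[-14,0,0],[-16,0,0],[-16,0,0],[-16,0,0],[-16,0,0]],"twist":[0,0,0,0,0,0,0,0,0,0],"claw":[-1,-1,-1,-1,-1,-1,-1,-1,-1,-1]}' 35
python3 - <<'E'
from h import *
from station import manip
import cv2
s=manip.sense();print(s["tcp_pos"],s["force"],s["finger_gap"])
d=manip.snapshot("wrist");np.savez("wrist5.npz",**d);a=np.array(d["pixels"])[:,:,::-1];cv2.imwrite("pics/wrist5.png",a)
go(s,[.545,.2295,.19],1.79)
E
```

```text
t: 7.52
tcp_pos: [0.5842, -0.2148, 0.184]
tool_rot: [-0.704, 0.052, 0.706, 0.053]
force: [0.2, 0.6, -2.2]
finger_gap: 0.177
[ 0.58420679 -0.2148417   0.18400318] [ 0.19511818  0.58676915 -2.20090793] 0.17711091442558918
lin cm [ -0.52 -43.36  10.48] twist -0.368 | cur tool-y yaw -1.72 tool x [-0.003  0.002 -1.   ]
```

View pics/wrist5.png

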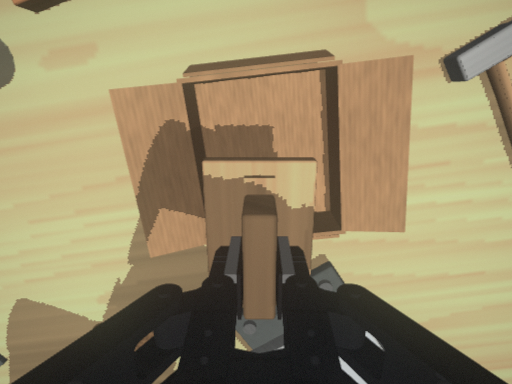

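```bash
python3 -m jog '{"linear":[[-2,-3,1],[-4,-7,2],[-6.5,-11,4],[-6.5,-15,6],[-6.5,-19,8],[-6.5,-23,10],[-6.5,-27,12],[-6.5,-31,14],[-6.5,-35,16],[-6.5,-38,17],[-6.5,-40.3,17.6],[-6.5,-40.3,17.6],[-6.5,-40.3,17.6],[-6.5,-40.3,17.6],[-6.5,-40.3,17.6]],"twist":[-0.05,-0.1,-0.15,-0.2,-0.25,-0.3,-0.35,-0.37,-0.37,-0.37,-0.37,-0.37,-0.37,-0.37,-0.37],"claw":[-1,-1,-1,-1,-1,-1,-1,-1,-1,-1,-1,-1,-1,-1,-1]}' 35
python3 - <<'E'
from h import *
from station import manip
import cv2
s=manip.sense();print(s["tcp_pos"],s["force"],s["finger_gap"])
for n in ["wrist","top"]:
    d=manip.snapshot(n);np.savez(n+"6.npz",**d);a=np.array(d["pixels"])[:,:,::-1];cv2.imwrite(f"pics/{n}6.png",a)
E
```

```text
t: 8.82
tcp_pos: [0.4713, 0.2079, 0.2494]
tool_rot: [-0.702, -0.077, 0.704, -0.078]
force: [0.5, -0.2, -1.9]
finger_gap: 0.177
[0.47128384 0.20785136 0.2493661 ] [ 0.54981717 -0.22686004 -1.91683957] 0.17670294419086993
```

View pics/wrist6.png

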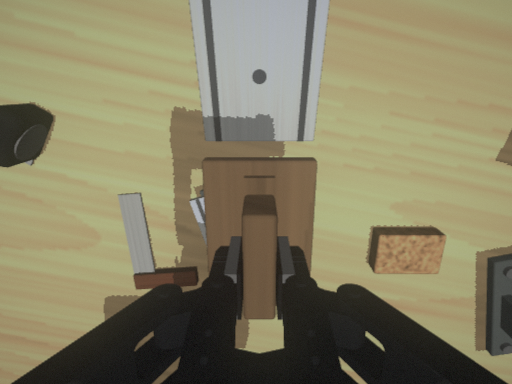

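View pics/top6.png

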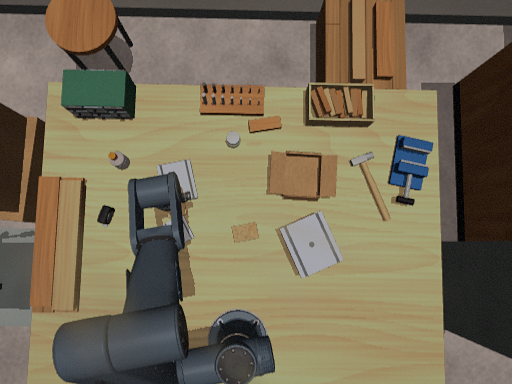

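```bash
python3 - <<'E'
from h import *
from station import manip
h=onz("wrist6.npz",(259,76.5),.075);print(h, tri([("wrist6.npz",(259,76.5)),("top0.npz",(186/5+140-.4,208/5+140-.4)),("side0.npz",(148/3+150-.4,386/3+100-.4))]))
a=onz("wrist6.npz",(204.5,140.5),.053);b=onz("wrist6.npz",(315,140.5),.053);print(a,b,np.linalg.norm(a-b),(a+b)/2)
e=a-b;print("yaw",np.arctan2(e[1],e[0])-np.pi/2)
m=(a+b)/2-h;print("slope dir",np.arctan2(-m[1],-m[0]),"horiz",np.hypot(*m[:2]),.07*np.cos(.297))
s=manip.sense();go(s,[.5614,.2295,.19],1.79)
E
```

```text
[0.55983872 0.22754693 0.075     ] (array([0.5608322 , 0.22884769, 0.07688415]), [array([-1.1, -1.5]), array([0.2, 0.3]), array([ 0.1, -0.1])])
[0.48237366 0.27212273 0.053     ] [0.50922238 0.15248629 0.053     ] 0.12261211537463393 [0.49579802 0.21230451 0.053     ]
yaw 0.22076157205433944
slope dir 0.23366380486715635 horiz 0.06582965273531326 0.0669353124583341
lin cm [ 5.97 -0.21 -9.24] twist -0.001 | cur tool-y yaw -1.353 tool x [-0.001 -0.001 -1.   ]
```

```bash
python3 -m jog '{"linear":[[0,0,-3],[0,-0.1,-6],[2,-0.1,-9.3],[5,-0.1,-9.3],[8,-0.1,-9.3],[10,-0.1,-9.3],[12,-0.1,-9.3],[12.9,-0.1,-9.3],[12.9,-0.1,-9.3],[12.9,-0.1,-9.3],[12.9,-0.1,-9.3]],"twist":[0,0,0,0,0,0,0,0,0,0,0],"claw":[-1,-1,-1,-1,-1,-1,-1,-1,-1,-1,-1]}' 30
python3 - <<'E'
from h import *
from station import manip
import cv2
s=manip.sense();print(s["tcp_pos"],s["force"],s["finger_gap"])
for n in ["wrist","side"]:
    d=manip.snapshot(n);np.savez(n+"7.npz",**d);a=np.array(d["pixels"])[:,:,::-1];cv2.imwrite(f"pics/{n}7.png",a if n=="wrist" else cv2.resize(a[180:290,140:260],None,fx=5,fy=5,interpolation=cv2.INTER_CUBIC))
go(s,[.5488,.2259,.0953],1.79)
E
```

```text
t: 9.83
tcp_pos: [0.5632, 0.2302, 0.1227]
tool_rot: [0.704, 0.078, -0.702, 0.077]
force: [-0.4, -0.2, -1.1]
finger_gap: 0.18
[0.56318056 0.23016242 0.12266769] [-0.36037049 -0.20713132 -1.14774387] 0.1800559243867401
lin cm [2.73 0.1  1.5 ] twist 0.001 | cur tool-y yaw -1.351 tool x [ 0.003  0.001 -1.   ]
```

View pics/wrist7.png

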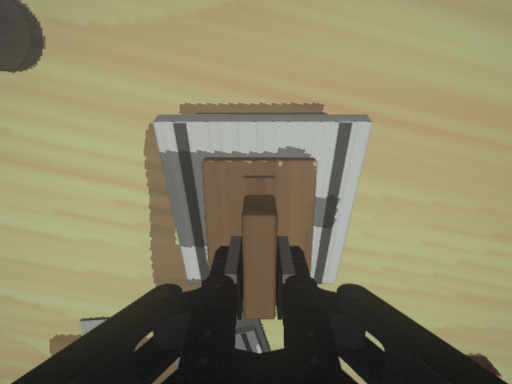

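View pics/side7.png

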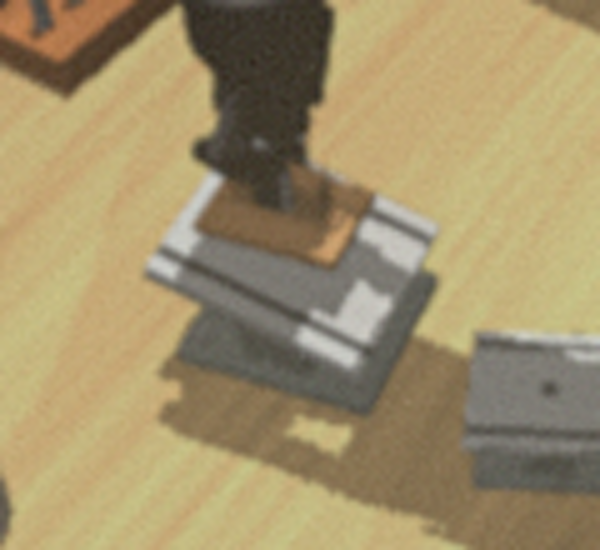

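```bash
python3 -m jog '{"linear":[[0.4,0,0],[0.8,0,0],[1.1,0,0.1],[1.3,0,0.3],[1.5,0,0.5],[1.5,0,0.5]],"twist":[0,0,0,0,0,0],"claw":[-1,-1,-1,-1,-1,-1]}' 25
python3 -m jog '{"linear":[[0.2,0,0.2],[0.4,0,0.4],[0.6,0,0.6],[0.8,0,0.75],[1.0,0,0.9],[1.0,0,0.9],[1.0,0,0.9]],"twist":[0,0,0,0,0,0,0],"claw":[-1,-1,-1,-1,-1,-1,-1]}' 25
python3 - <<'E'
from h import *
from station import manip
import cv2
s=manip.sense();print(s["tcp_pos"],s["force"],s["ft_torque"],s["finger_gap"])
for n in ["wrist","side"]:
    d=manip.snapshot(n);np.savez(n+"8.npz",**d);a=np.array(d["pixels"])[:,:,::-1];cv2.imwrite(f"pics/{n}8.png",a if n=="wrist" else cv2.resize(a[180:290,140:260],None,fx=5,fy=5,interpolation=cv2.INTER_CUBIC))
go(s,[.5488,.2259,.0953],1.79)
E
```

```text
t: 10.43
tcp_pos: [0.5588, 0.2298, 0.1076]
tool_rot: [0.705, 0.078, -0.701, 0.078]
force: [0.5, -0.9, 4.6]
finger_gap: 0.179
t: 11.02
tcp_pos: [0.5504, 0.2279, 0.0976]
tool_rot: [0.705, 0.078, -0.701, 0.078]
force: [1.3, 0.8, 5.1]
finger_gap: 0.177
[0.55038344 0.22793788 0.09761662] [1.25063739 0.81000772 5.07956589] [ 0.22831643 -0.67760494 -0.00336748] 0.17681453302818465
lin cm [0.23 0.16 0.2 ] twist 0.002 | cur tool-y yaw -1.35 tool x [ 0.006  0.001 -1.   ]
```

View pics/wrist8.png

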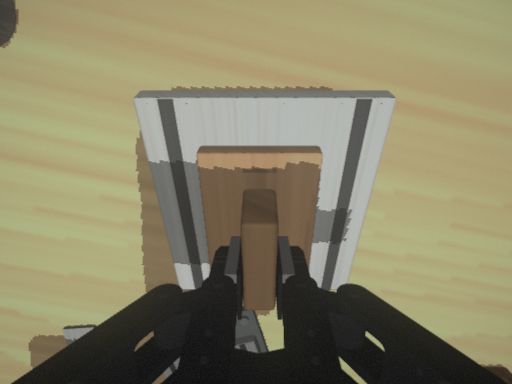

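View pics/side8.png

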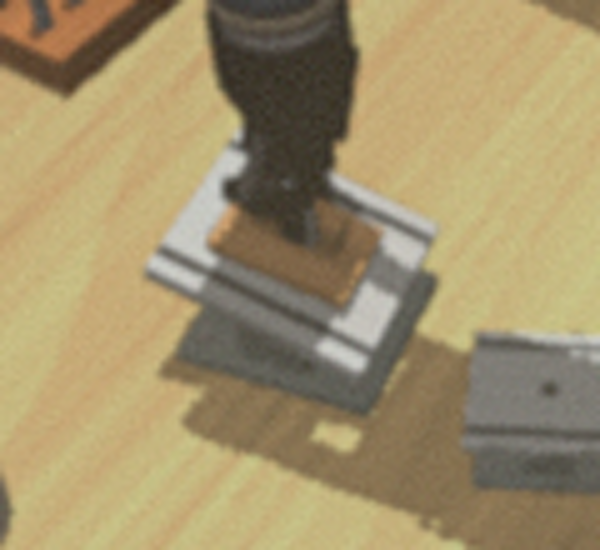

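```bash
python3 -m jog '{"linear":[[0.1,0,0.1],[0.2,0,0.15],[0.3,0,0.2],[0.3,0,0.2],[0.3,0,0.2]],"twist":[0,0,0,0,0],"claw":[-1,-1,-1,-1,-1]}' 25
python3 -m jog '{"linear":[[0.1,0,0],[0.2,0,0],[0.2,0,0],[0.2,0,0]],"twist":[0,0,0,0],"claw":[-1,-1,-1,-1]}' 25
python3 -m jog '{"linear":[[0.1,0,0],[0.2,0,0],[0.2,0,0],[0.2,0,0]],"twist":[0,0,0,0],"claw":[-1,-1,-1,-1]}' 25
python3 - <<'E'
from h import *
from station import manip
import cv2
s=manip.sense();print(s["tcp_pos"],s["force"],s["ft_torque"],s["finger_gap"])
for n in ["wrist","side","top"]:
    d=manip.snapshot(n);np.savez(n+"9.npz",**d);a=np.array(d["pixels"])[:,:,::-1];cv2.imwrite(f"pics/{n}9.png",a if n!="side" else cv2.resize(a[180:290,140:260],None,fx=5,fy=5,interpolation=cv2.INTER_CUBIC))
go(s,[.5488,.2259,.0953],1.79)
E
```

```text
t: 11.53
tcp_pos: [0.5475, 0.2272, 0.094]
tool_rot: [0.704, 0.078, -0.702, 0.078]
force: [1.2, 0.8, 5.1]
finger_gap: 0.18
t: 11.87
tcp_pos: [0.5472, 0.2272, 0.0934]
tool_rot: [0.704, 0.078, -0.702, 0.078]
force: [-0.9, -0.9, 14.1]
finger_gap: 0.18
t: 12.2
tcp_pos: [0.5472, 0.2272, 0.0933]
tool_rot: [0.704, 0.078, -0.702, 0.078]
force: [-4.3, -0.2, 25.8]
finger_gap: 0.177
[0.54719886 0.22716635 0.09331249] [-4.29119349 -0.23573479 25.78116633] [-0.1490394   0.36641032 -0.02154999] 0.17748361008175453
lin cm [-0.2   0.16 -0.13] twist 0.002 | cur tool-y yaw -1.35 tool x [ 0.003  0.    -1.   ]
```

View pics/wrist9.png

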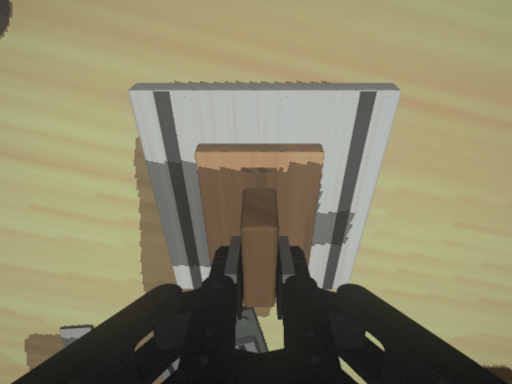

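View pics/side9.png

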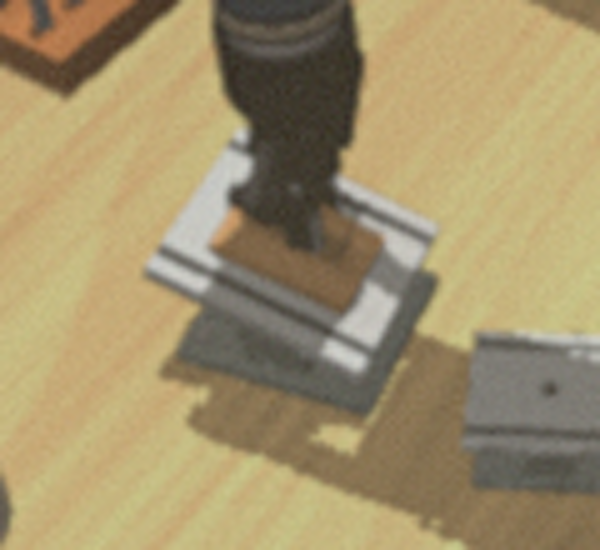

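```bash
python3 -m jog '{"linear":[[-0.1,0,0],[-0.2,0,0],[-0.2,0,0],[-0.2,0,0],[-0.2,0,0],[-0.2,0,0],[-0.2,0,0],[-0.2,0,0]],"twist":[0,0,0,0,0,0,0,0],"claw":[-1,-1,-1,-1,-1,-1,-1,-1]}' 35
python3 - <<'E'
from h import *
from station import manip
import cv2
s=manip.sense();print(s["t"],s["tcp_pos"],s["force"],s["finger_gap"],np.abs(s["qd"]).max())
F=np.array([.5605,.2285,.0755]);a=.297;y=.221
u=np.array([np.cos(a)*np.cos(y),np.cos(a)*np.sin(y),np.sin(a)]);v=np.array([-np.sin(y),np.cos(y),0]);n=np.cross(u,v)
def f(px,h=0):
    o,d=ray("wrist9.npz",px);X=o+d*((F+h*n-o)@n)/(d@n);return np.round([(X-F)@u,(X-F)@v],4)
print("pull far edge bottom",f((197,144)),f((323,144)),"top",f((198,152),.01),f((322,152),.01),"rib top",f((244,225),.042),f((276,225),.042),f((245,190),.042),f((277,190),.042))
print("table far",f((131,90)),f((398,90)))
G=s["tcp_pos"]+np.array([0,0,.019])-F;print("grasp in face",G@u,G@v,G@n)
t0=np.load("top0.npz")["pixels"]
d=manip.snapshot("top");cv2.imwrite("pics/top10.png",np.array(d["pixels"])[:,:,::-1])
d=manip.snapshot("side");cv2.imwrite("pics/side10.png",np.array(d["pixels"])[:,:,::-1])
E
```

```text
t: 13.02
tcp_pos: [0.5472, 0.2272, 0.0933]
tool_rot: [0.704, 0.078, -0.702, 0.078]
force: [-1.1, -0.4, 13.0]
finger_gap: 0.178
13.0167 [0.54717491 0.22715173 0.09334088] [-1.05962817 -0.43957249 13.02497482] 0.17805376115976698 0.0018129225790120124
pull far edge bottom [0.0426 0.0319] [ 0.0427 -0.0297] top [0.0436 0.0296] [ 0.0437 -0.0274] rib top [0.0274 0.0076] [ 0.0274 -0.0053] [0.0447 0.0068] [ 0.0447 -0.0051]
table far [0.0688 0.0578] [ 0.069  -0.0594]
grasp in face -0.0019328304154277907 0.0016054501385943405 0.03911921829141587
```

View pics/side10.png

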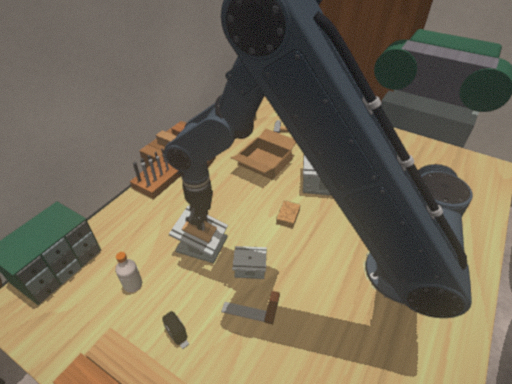

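View pics/top10.png

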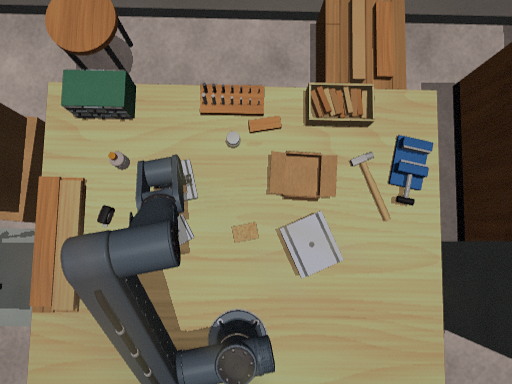

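```bash
python3 -c "
from station import manip
print(manip.sign_off())"
```

```text
the job is handed in; nothing more can be done
None
```

The job is handed in at about 13 s, with the pull held flush on the middle-sized drilling table and still gripped. No verdict was reported back.

**What I did:**
- I folded both long flaps outward with the closed fingers. The pictures afterwards show both lying close to flat outside the carton.
- I gripped the pull by its rib. The first close pushed up on the tool with 6 N, so I opened, raised 4 mm and re-gripped.
- I lifted the pull clear (about 2 N of weight) and lowered it onto the slope. Its upper edge touched first and it pivoted flat as I pressed.

**Last checks:**
- **Position:** the grasp point is about 2 mm down the slope and 1.6 mm sideways from the middle of the top, against a limit of 20 mm. The upper edge of the pull measured 43 mm up the slope, where 45 mm is exactly central.
- **Rib direction:** it follows the slope to within about 0.01 rad, judged from the tool and table headings.
- **Push and grip:** the steady push is about 13 N (it peaked at about 26 N before I eased it), with the grip set to 35 N. The opening matches the rib and the arm is at rest.
- **Surroundings:** the pictures show no visible movement of the table or the other things on the bench.

**Less certain:**
- I inferred flushness rather than measuring it. The push force rose sharply at the height where the full back should meet the slope, and the moment reversed sign. The lower edge of the pull was hidden from the wrist camera.
- The flap angles come from pictures, not from a joint reading.
- The three camera views of the table's centre disagreed by up to about 1.5 pixels (2 mm).

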